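# Scoop dice into the shipping carton

## Robot

A 6-joint arm with a two-finger parallel gripper is mounted at the origin on the work surface. World frame = base frame: x ahead of the robot, y to its left, z up, the work surface at z = 0. Lengths are in m, angles in degrees, forces in N, time in s.
With the tool pointing down it reaches from about 0.3 to 0.75 m from the base axis. Payload 8.5 kg.
Tool frame: the origin (TCP) lies at the very end of the fingers, on their centre line; the grasp point (between the pads) lies 19 mm behind it (env.pinch_z is the distance from the TCP to the grasp point, in m); z points along the fingers, y is the line along which they close (so a half turn about z gives the same grasp; the last joint's range is limited). The gripper opens to 85 mm and grips with 20 to 120 N. Pads are 22 mm wide; open, the fingers measure 114 mm over their backs; the gripper's body (76 mm by 85 mm) begins 54 mm behind the grasp point. The pads swing forward as they close: fully open they stand 13 mm farther back than shut.
Start: joints at [64.555, 21.807, 74.336, -0, 83.858, -12.336], TCP at [0.125, 0.536, 0.231] pointing down, gripper open.
Joint ranges: [-178.18, 178.18], [-50.72, 133.34], [12.68, 142.11], [-81.47, 261.47], [9.98, 163.14], [-165.26, 165.26]. Speed limits (degrees/s): [136.94, 136.94, 180, 180, 180, 180].

## Interface

Orientations are given as a 3x3 rotation matrix whose columns are the frame's x, y, z axes.
In Python, from rig import env, viewer gives the robot as it stands.
- The arm moves only by the tool drive_tool, never from a script. Its argument "series" is a list of rows, each a list of 3 entries, a list of its own where there are three numbers: the shift along the tool's x, y, z in m, then the turn about the tool's z in degrees, then the finger opening in m, from 0 to 0.0854. A call has 1 to 20 rows; each row is the pose to reach, as a shift and turn from the pose commanded when the call began, along the tool's axes at that moment; what a row does not reach only later rows make up. A row lasts 1/10 s, in which the tool goes at most 50 mm and 8.59 degrees, less where a joint would pass 70% of its speed; a pose out of reach is approached as far as the arm can. A call with a gripper value outside its range is refused whole. The fingers move at their own pace and stop on an object; "newtons" is the grip in N (left out, the last holds). Time passes only in rows, so rows that repeat a pose let the fingers close. It gives the time, the measured TCP pose, the force, the opening and the grip force at its end, in the units of the state.
- env.observe(): the state, without advancing time (a new reading comes with each control period).
- viewer.get_image(name): name is "scene" or "top"; returns a dict with "img" (400x640x3 uint8, red, green, blue), "depth" (400x640 float32, m along the optical axis (not along the pixel's ray), 0 where there is no reading), "camera_matrix" (3x3 intrinsics, pixels), "rvec" (rotation vector, rad) and "tvec" (3), from world to camera coordinates, as OpenCV has them. Camera axes: x right, y down, z forward; pixel columns grow to the right and rows downward; lengths in m; the calibration is good to about 2 mm. A picture is of the moment at which its call begins.
- env.close_job(): hands the job in; it is judged then, once.
The state is a dict: "time_s": time; "q": joint angles; "qvel": joint speeds; "joint_efforts": joint torques, N m; "position": TCP position; "tool_rot": TCP orientation; "ft_force": force on the tool from outside, world axes, zero at the start; "wrist_torque": the same for the moment, N m; "grip_width": finger opening in m; "gripper_force": force on a finger pad.
Only numpy, scipy, OpenCV 4.12 (cv2) and the standard library are available. Lean on these libraries where they do the work, as an engineer would, in place of code of your own. Each camera call takes 0.05 s, during which the arm holds its last target. There are 200 camera calls.

## Task

Take the scoop, scoop dice out of the grey tray and tip them into the empty carton until at least four of the six dice are in it; any others may stay in the tray, but none may be left anywhere else. Then lay the scoop back flat in the middle of its mat and let go. Move dice only with the scoop, not with the fingers, and do not knock over or push away the chip rolls and the tape.

Things in the scene. Friction and masses are not known exactly. Their poses are not given: they have to be found in the camera images.
- scoop_grip (a point): middle of the scoop's black handle, where to hold it: a level bar 18 mm wide, 20 mm tall, 75 mm long (41 mm behind to 34 mm ahead of this point). Scoop axes: x level towards the open nose, y across, z up. With the scoop flat, this point is 68 mm above the pan's underside; the pan's back wall is 50 mm ahead (+x), the nose edge 150 mm ahead and 68 mm lower. Loose, about 160 g
- scoop_pan (a point): middle of the scoop's pan of polished, slippery aluminium (dice slide on it from about 13 degrees), 20 mm above its flat underside; axes as scoop_grip. Pan 100 mm long (x -50 to +50 mm), 90 mm wide, open at the top and at the nose (+x); floor 3 mm thick, thinning to 1 mm over the last 22 mm at the nose; back wall 42 mm high, side walls 42 mm high falling straight from 20 mm behind the middle to nothing at the nose
- scoop: the whole scoop; origin at the centre of the underside of its pan, axes as above. It starts flat on the mat
- mat_top (a point): centre of the upper face of the square black rubber mat, 150 x 150 x 3 mm, fixed on the table: the scoop's resting place. z up
- tray_floor (a point): point on the inner floor, 4 mm above the table, of the fixed grey tray of dice. x runs along the tray to its sloping end, y across, z up. Inside width 104 mm (y -52 to +52). Level floor from x = -115 mm (upright end) to +110 mm, then a 60 degree slope up to x = +145 mm, 60 mm high. Side and end walls 4 mm thick, 35 mm high (sides rise to 60 mm by the slope). Dice start in x = +14 to +104 mm: the pan fits flat behind
- carton_mid (a point): the middle, 27 mm above the table, of the empty open cardboard carton, fixed on the table: inside 120 x 120 mm, walls 4 mm thick and 75 mm high, with its flaps hanging outside (reaching up to 16 mm out from the walls). Axes along its sides, z up. It is one of two alike cartons, the other is full
- full_carton: the other carton, same size, full to 69 mm with rolls of gaming chips; origin under its centre, on the table. Fixed. No die may go in it
- die0: one of six alike white gaming dice with black pips, 22 mm cubes with edges rounded 3.5 mm, about 14 g each; origin at the centre of the cube, axes along its edges. They start lying flat in the tray, in its half next to the sloping end
- die1: one of six alike white gaming dice with black pips, 22 mm cubes with edges rounded 3.5 mm, about 14 g each; origin at the centre of the cube, axes along its edges. They start lying flat in the tray, in its half next to the sloping end
- die2: one of six alike white gaming dice with black pips, 22 mm cubes with edges rounded 3.5 mm, about 14 g each; origin at the centre of the cube, axes along its edges. They start lying flat in the tray, in its half next to the sloping end
- die3: one of six alike white gaming dice with black pips, 22 mm cubes with edges rounded 3.5 mm, about 14 g each; origin at the centre of the cube, axes along its edges. They start lying flat in the tray, in its half next to the sloping end
- die4: one of six alike white gaming dice with black pips, 22 mm cubes with edges rounded 3.5 mm, about 14 g each; origin at the centre of the cube, axes along its edges. They start lying flat in the tray, in its half next to the sloping end
- die5: one of six alike white gaming dice with black pips, 22 mm cubes with edges rounded 3.5 mm, about 14 g each; origin at the centre of the cube, axes along its edges. They start lying flat in the tray, in its half next to the sloping end
- chips0_mid (a point): centre of an upright roll of gaming chips, 39 mm in diameter and 66 mm high, standing loose: a bystander
- chips1_mid (a point): centre of an upright roll of gaming chips, 39 mm in diameter and 66 mm high, standing loose: a bystander
- chips2_mid (a point): centre of an upright roll of gaming chips, 39 mm in diameter and 66 mm high, standing loose: a bystander
- tape_mid (a point): centre of a roll of packing tape lying flat, 100 mm across and 48 mm high, loose: a bystander

How it is judged (in metres and radians):
On the way, in this order (a step that is already met when the one before it is completed fails the run):
1. the scoop is lifted off its mat (z of scoop_pan in the frame of mat_top above 0.04 m), for 0.1 s.
2. at least one die rides in the scoop, clear of the tray (((distance between die0 and scoop_pan below 0.065 m and height (world z) of die0 above 0.07 m) or (distance between die1 and scoop_pan below 0.065 m and height (world z) of die1 above 0.07 m) or (distance between die2 and scoop_pan below 0.065 m and height (world z) of die2 above 0.07 m) or (distance between die3 and scoop_pan below 0.065 m and height (world z) of die3 above 0.07 m) or (distance between die4 and scoop_pan below 0.065 m and height (world z) of die4 above 0.07 m) or (distance between die5 and scoop_pan below 0.065 m and height (world z) of die5 above 0.07 m))), for 0.2 s.
3. at least four dice are in the empty carton ((distance between each of die0, die1, die2, die3 and carton_mid below 0.0745 m or distance between each of die0, die1, die2, die4 and carton_mid below 0.0745 m or distance between each of die0, die1, die2, die5 and carton_mid below 0.0745 m or distance between each of die0, die1, die3, die4 and carton_mid below 0.0745 m or distance between each of die0, die1, die3, die5 and carton_mid below 0.0745 m or distance between each of die0, die1, die4, die5 and carton_mid below 0.0745 m or distance between each of die0, die2, die3, die4 and carton_mid below 0.0745 m or distance between each of die0, die2, die3, die5 and carton_mid below 0.0745 m or distance between each of die0, die2, die4, die5 and carton_mid below 0.0745 m or distance between each of die0, die3, die4, die5 and carton_mid below 0.0745 m or distance between each of die1, die2, die3, die4 and carton_mid below 0.0745 m or distance between each of die1, die2, die3, die5 and carton_mid below 0.0745 m or distance between each of die1, die2, die4, die5 and carton_mid below 0.0745 m or distance between each of die1, die3, die4, die5 and carton_mid below 0.0745 m or distance between each of die2, die3, die4, die5 and carton_mid below 0.0745 m)), for 0.2 s.
At the end, for the whole second after the job is handed in: At least four dice lie inside the carton that was empty (centre within 74.5 mm of its middle), every other die is in that carton or in the tray, all at rest; the scoop lies flat on the mat (tilted less than 0.1 rad), the centre of its pan within 40 mm of the mat's centre, released and at rest ((distance between each of die0, die1, die2, die3 and carton_mid below 0.0745 m or distance between each of die0, die1, die2, die4 and carton_mid below 0.0745 m or distance between each of die0, die1, die2, die5 and carton_mid below 0.0745 m or distance between each of die0, die1, die3, die4 and carton_mid below 0.0745 m or distance between each of die0, die1, die3, die5 and carton_mid below 0.0745 m or distance between each of die0, die1, die4, die5 and carton_mid below 0.0745 m or distance between each of die0, die2, die3, die4 and carton_mid below 0.0745 m or distance between each of die0, die2, die3, die5 and carton_mid below 0.0745 m or distance between each of die0, die2, die4, die5 and carton_mid below 0.0745 m or distance between each of die0, die3, die4, die5 and carton_mid below 0.0745 m or distance between each of die1, die2, die3, die4 and carton_mid below 0.0745 m or distance between each of die1, die2, die3, die5 and carton_mid below 0.0745 m or distance between each of die1, die2, die4, die5 and carton_mid below 0.0745 m or distance between each of die1, die3, die4, die5 and carton_mid below 0.0745 m or distance between each of die2, die3, die4, die5 and carton_mid below 0.0745 m) and (distance between die0 and carton_mid below 0.0745 m or (x of die0 in the frame of tray_floor between -0.117 and 0.147 m and y of die0 in the frame of tray_floor between -0.054 and 0.054 m and z of die0 in the frame of tray_floor below 0.075 m)) and (distance between die1 and carton_mid below 0.0745 m or (x of die1 in the frame of tray_floor between -0.117 and 0.147 m and y of die1 in the frame of tray_floor between -0.054 and 0.054 m and z of die1 in the frame of tray_floor below 0.075 m)) and (distance between die2 and carton_mid below 0.0745 m or (x of die2 in the frame of tray_floor between -0.117 and 0.147 m and y of die2 in the frame of tray_floor between -0.054 and 0.054 m and z of die2 in the frame of tray_floor below 0.075 m)) and (distance between die3 and carton_mid below 0.0745 m or (x of die3 in the frame of tray_floor between -0.117 and 0.147 m and y of die3 in the frame of tray_floor between -0.054 and 0.054 m and z of die3 in the frame of tray_floor below 0.075 m)) and (distance between die4 and carton_mid below 0.0745 m or (x of die4 in the frame of tray_floor between -0.117 and 0.147 m and y of die4 in the frame of tray_floor between -0.054 and 0.054 m and z of die4 in the frame of tray_floor below 0.075 m)) and (distance between die5 and carton_mid below 0.0745 m or (x of die5 in the frame of tray_floor between -0.117 and 0.147 m and y of die5 in the frame of tray_floor between -0.054 and 0.054 m and z of die5 in the frame of tray_floor below 0.075 m)) and linear speed of each of die0, die1, die2, die3, die4, die5, scoop below 0.03 m/s and horizontal distance between scoop_pan and mat_top below 0.04 m and angle between scoop_pan's own z axis and vertical below 0.1 rad and z of scoop_pan in the frame of mat_top below 0.027 m); the robot touches nothing.
It fails at once if the fingers push a die (over 3 N) (contact force between the fingers and die0 above 3 N or contact force between the fingers and die1 above 3 N or contact force between the fingers and die2 above 3 N or contact force between the fingers and die3 above 3 N or contact force between the fingers and die4 above 3 N or contact force between the fingers and die5 above 3 N).
It fails at once if a chip roll or the tape is moved more than 40 mm or knocked over (distance of any of chips0_mid, chips1_mid, chips2_mid, tape_mid from where it was at the start of the episode above 0.04 m or angle between any of chips0_mid, chips1_mid, chips2_mid, tape_mid's own z axis and vertical above 0.6 rad).
It also fails if it takes over 53 s, if anything falls off the work surface, if the arm or the gripper's body presses on something with over 40 N, if the wrist force passes 120 N, or if a joint passes its speed limit or range.

## Working session

There is one attempt and no reset: what is moved stays moved. The work goes in short steps, Python scripts to look and compute and a tool call to move; the robot and the scene stay as the last step left them, time stands still between calls to the robot, and variables do not carry over. Pictures are saved under pics/ and viewed, at most 10 in all, crops included, and the job is handed in when it is done.

Besides the shell and the picture viewer there is one more tool, called after "Emit:" as name(argument=value, ...), one argument or row to a line, values as JSON. drive_tool: Moves the arm, as the interface text tells. Its arguments: {"type":"object","properties":{"series":{"type":"array"},"newtons":{"type":"number"}},"required":["series"]}

```bash
mkdir -p pics; ls; cat > h.py <<'E'
import numpy as np,cv2
from rig import env,viewer
def grab(n,fn=None):
    d=viewer.get_image(n); R=cv2.Rodrigues(np.array(d["rvec"],float))[0]
    d["R"]=R; d["t"]=np.array(d["tvec"],float).ravel(); d["K"]=np.array(d["camera_matrix"],float)
    d["C"]=-R.T@d["t"]
    if fn: cv2.imwrite(fn,d["img"][:,:,::-1])
    return d
def ray(d,uv,z):
    uv=np.atleast_2d(np.array(uv,float)); r=np.c_[uv,np.ones(len(uv))]@np.linalg.inv(d["K"]).T@d["R"]
    return d["C"]+r*((z-d["C"][2])/r[:,2])[:,None]
def cloud(d):
    v,u=np.mgrid[:400,:640]; p=np.stack([u,v,np.ones_like(u)],-1)@np.linalg.inv(d["K"]).T*d["depth"][...,None]
    return (p-d["t"])@d["R"]
def proj(d,P):
    return cv2.projectPoints(np.atleast_2d(np.array(P,float)),np.array(d["rvec"],float),d["t"],d["K"],None)[0][:,0]
E
python3 - <<'E'
from h import *
for n in("scene","top"):
    d=grab(n,f"pics/{n}0.png"); print(n,d["C"].round(3),(d["depth"]>0).mean()); np.savez(f"{n}0.npz",**{k:d[k] for k in("img","depth","camera_matrix","rvec","tvec")})
o=env.observe(); print(o,env.pinch_z)
E
```

```text
pics
scene [ 0.862 -0.357  0.872] 0.99578515625
top [0.472 0.061 1.202] 0.99605859375
{'time_s': 0.1, 'q': array([ 6.45548112e+01,  2.18391397e+01,  7.43793060e+01, -9.38949746e-04,
        8.38571392e+01, -1.23368770e+01]), 'qvel': array([-0.00647826, -0.16549137, -0.1652164 ,  0.01002918, -0.03348098,
        0.03851925]), 'joint_efforts': array([ 3.84868879e-03, -4.49218869e+01, -2.31663179e+01, -1.63384780e-04,
        3.59256032e-03,  2.57681023e-05]), 'position': array([0.12464024, 0.5354286 , 0.23076118]), 'tool_rot': array([[-9.73943404e-01,  2.26790523e-01, -5.52079884e-04],
       [ 2.26791039e-01,  9.73942703e-01, -1.19823819e-03],
       [ 2.65945108e-04, -1.29222295e-03, -9.99999130e-01]]), 'ft_force': array([-0.39967556,  0.38475431,  0.14167203]), 'wrist_torque': array([ 0.01737901,  0.00704971, -0.02843082]), 'gripper_force': 0.0, 'grip_width': 0.0855138694170543} 0.0187
```

View pics/top0.png

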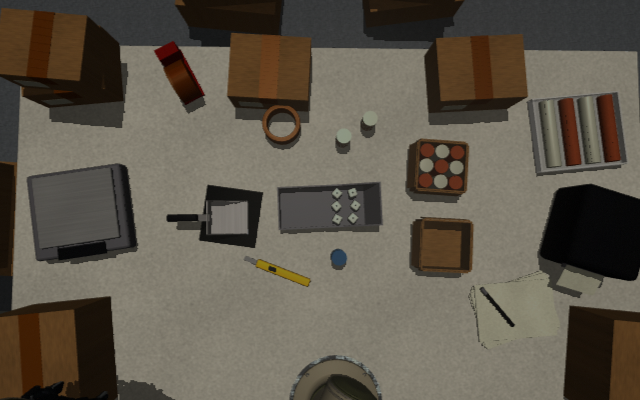

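View pics/scene0.png

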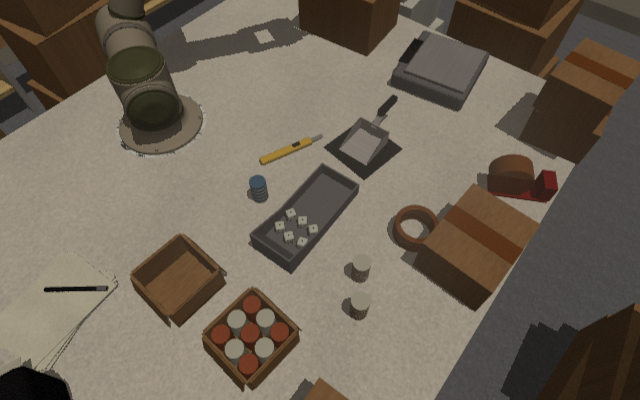

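The top view has the scoop at left on its mat: handle (185,217), pan (230,217), nose pointing right. The tray is at (330,206) with its slope at the right, dice at (337–355, 192–219). The empty carton is at (444,245) and the full one at (441,167). Chip rolls are at (344,136), (370,119) and (338,257), the tape at (282,124). Next I measure with depth and rays.

```bash
cat >> h.py <<'E'
def rect(P):
    (c,s,a)=cv2.minAreaRect((np.asarray(P)[:,:2]*1000).astype(np.float32)); return np.round(c,1),np.round(s,1),round(a,1)
def blob(m,uv,amin=5):
    n,l,st,ce=cv2.connectedComponentsWithStats(m.astype(np.uint8),connectivity=8)
    k=[i for i in range(1,n) if st[i,4]>=amin]; i=min(k,key=lambda i:np.hypot(*(ce[i]-uv))); return l==i
E
python3 - <<'E'
from h import *
for n,pts in (("top",dict(handle=(182,217),pan=(230,217),mat=(215,238),tray=(300,206),carton=(444,245),full=(441,167))),("scene",dict(handle=(388,105),pan=(362,147),mat=(395,148),tray=(322,200),carton=(178,278),full=(251,336)))):
    d=grab(n); P=cloud(d); img=d["img"].astype(int); v,u=np.mgrid[:400,:640]
    for k,(a,b) in pts.items(): print(n,k,img[b,a],P[b,a].round(3))
    dark=img.max(2)<45
    # handle: dark, high
    near=lambda c,r:(np.hypot(u-c[0],v-c[1])<r)
    m=blob(near(pts["handle"],40)&(P[...,2]>.055)&(P[...,2]<.1)&(img.max(2)<60),pts["handle"]); print(" handle",m.sum(),rect(P[m]),np.median(P[m][:,2]).round(4))
    m=blob(near(pts["pan"],60)&dark&(P[...,2]<.02),pts["mat"]); q=ray(d,np.c_[u[m],v[m]],.003); print(" mat",m.sum(),rect(q),np.median(P[m][:,2]).round(4))
    for k in("carton","full"):
        m=near(pts[k],48)&(P[...,2]>.06)&(P[...,2]<.09); m=blob(m,pts[k],50);print(" ",k,m.sum(),rect(P[m]),np.median(P[m][:,2]).round(4))
    m=near(pts["tray"],75)&(P[...,2]>.025)&(P[...,2]<.07)&(img.max(2)-img.min(2)<20)&(img.max(2)<130); m=blob(m,pts["tray"],60);print("  traywall",m.sum(),rect(P[m]),np.percentile(P[m][:,2],[5,50,95]).round(3))
    m=near(pts["tray"],90)&(img.min(2)>150)&(P[...,2]>.018)&(P[...,2]<.032)
    nn,l,st,ce=cv2.connectedComponentsWithStats(m.astype(np.uint8))
    for i in range(1,nn):
        if st[i,4]>8: print("   die",st[i,4],ce[i].round(1),np.median(P[l==i],0).round(3))
E
```

```text
top handle [15 15 14] [0.486 0.387 0.08 ]
top pan [123 119 112] [0.487 0.281 0.007]
top mat [15 14 13] [0.431 0.321 0.001]
top tray [78 76 75] [0.517 0.095 0.005]
top carton [90 65 37] [ 0.413 -0.293  0.005]
top full [95 46 28] [ 0.616 -0.268  0.072]
 handle 220 (array([484.9, 388.1]), array([17.6, 72.3]), 0.2) 0.0805
 mat 37 (array([485.9, 336.4]), array([82.7,  2.7]), 0.9) 0.01
  carton 798 (array([ 417. , -274.7]), array([141.4, 135.9]), 87.3) 0.0735
  full 2358 (array([ 618.7, -266.4]), array([140., 137.]), 86.3) 0.0714
  traywall 634 (array([516.7,  27. ]), array([112.1, 254.2]), 2.8) [0.028 0.039 0.054]
scene handle [47 44 39] [0.491 0.381 0.085]
scene pan [132 123 114] [0.489 0.278 0.01 ]
scene mat [52 48 42] [0.559 0.332 0.008]
scene tray [86 79 75] [0.512 0.079 0.011]
scene carton [101  74  48] [ 0.394 -0.275  0.008]
scene full [111  59  37] [ 0.625 -0.272  0.073]
 handle 161 (array([486.7, 385.7]), array([14.2, 71.2]), 0.1) 0.0833Traceback (most recent call last):
  File "<stdin>", line 9, in <module>
  File "h.py", line 21, in blob
    k=[i for i in range(1,n) if st[i,4]>=amin]; i=min(k,key=lambda i:np.hypot(*(ce[i]-uv))); return l==i
                                                  ~~~^^^^^^^^^^^^^^^^^^^^^^^^^^^^^^^^^^^^^^
ValueError: min() iterable argument is empty
```

```bash
python3 - <<'E'
from h import *
for n in("top","scene"):
    d=grab(n); P=cloud(d); img=d["img"].astype(int); v,u=np.mgrid[:400,:640]
    X,Y,Z=P[...,0],P[...,1],P[...,2]; th=45 if n=="top" else 75
    m=(abs(X-.486)<.13)&(abs(Y-.28)<.13)&(img.max(2)<th)&(Z<.02)
    m=cv2.morphologyEx(m.astype(np.uint8),cv2.MORPH_OPEN,np.ones((3,3)))>0
    q=ray(d,np.c_[u[m],v[m]],.003); print(n,"mat",m.sum(),rect(q),np.median(Z[m]).round(4))
    m=(abs(X-.487)<.06)&(abs(Y-.283)<.07)&(img.min(2)>(95 if n=="top" else 100)); m=blob(m,proj(d,[.487,.283,.01])[0],100); print("pan",m.sum(),rect(P[m]),P[m].min(0).round(3),P[m].max(0).round(3))
    m=(abs(X-.517)<.1)&(abs(Y-.02)<.17)&(Z>.028)&(img.max(2)-img.min(2)<25)&(img.max(2)<(100 if n=="top" else 115)); m=blob(m,proj(d,[.517,.027,.03])[0],100)
    p=P[m]; print("traywall",rect(p))
    for s in(0,1):  # wall lines x = a+b*y
        w=p[(p[:,0]>.517) if s else (p[:,0]<.517)]; w=w[(w[:,1]>-.06)&(w[:,1]<.13)]
        w=w[abs(w[:,0]-np.median(w[:,0]))<.02]; print("  wall",len(w),np.polyfit(w[:,1],w[:,0],1).round(4),np.median(w[:,2]).round(3))
    print("  far end y",p[:,1].min().round(3),"near",p[:,1].max().round(3))
    m=(abs(X-.517)<.07)&(abs(Y-.0)<.15)&(img.min(2)>(105 if n=="top" else 130))&(Z>.012)&(Z<.04)
    nn,l,st,ce=cv2.connectedComponentsWithStats(m.astype(np.uint8))
    for i in range(1,nn):
        if st[i,4]>15: print("   die",st[i,4],ce[i].round(1),ray(d,ce[i],.026)[0].round(3),np.median(Z[l==i]).round(3))
    for nm,(x,y) in dict(c0=(.69,.0),c1=(.73,-.07),c2=(.39,.0),tape=(.71,.16)).items():
        m=(abs(X-x)<.07)&(abs(Y-y)<.07)&(Z>.03)&(Z<.09); 
        if m.sum()>20: m=blob(m,proj(d,[x,y,.06])[0],20); print(nm,rect(P[m]),np.percentile(P[m][:,2],95).round(3))
E
```

```text
top mat 1597 (array([490. , 280.7]), array([150.4, 149. ]), 82.4) 0.0033
pan 990 (array([485.6, 284.1]), array([80.6, 93. ]), 2.5) [ 0.445  0.236 -0.003] [0.528 0.33  0.014]
traywall (array([516.8,  19.3]), array([111.5, 267.5]), 2.7)
  wall 114 [-0.0451  0.464 ] 0.04
  wall 126 [-0.0473  0.5713] 0.039
  far end y -0.116 near 0.154
   die 41 [336.7 192.7] [ 0.552 -0.002  0.026] 0.025
   die 42 [352.4 191.9] [ 0.554 -0.044  0.026] 0.026
   die 43 [355.2 204.9] [ 0.52  -0.051  0.026] 0.026
   die 44 [336.2 205.5] [ 0.518 -0.001  0.026] 0.026
   die 43 [336.9 218.4] [ 0.484 -0.003  0.026] 0.027
   die 39 [352.8 217.4] [ 0.487 -0.045  0.026] 0.026
c0 (array([696.5, -16.7]), array([37. , 38.2]), 65.3) 0.07
c1 (array([742.6, -85.1]), array([37.2, 38.8]), 2.3) 0.069
c2 (array([385. ,  -4.1]), array([37.7, 35.7]), 45.2) 0.069
tape (array([732.1, 143. ]), array([103.,  96.]), 88.1) 0.076
scene mat 1115 (array([488.7, 281.1]), array([149.2, 149.3]), 82.3) 0.007
pan 767 (array([485.9, 283.5]), array([84.7, 96.3]), 3.3) [0.444 0.235 0.004] [0.531 0.331 0.015]
traywall (array([516.4,  18.8]), array([113.5, 268.6]), 2.5)
  wall 289 [-0.0488  0.464 ] 0.039
  wall 280 [-0.05    0.5718] 0.041
  far end y -0.118 near 0.155
c0 (array([696.4, -18.4]), array([38.4, 38.2]), 82.6) 0.071
c1 (array([742.5, -86.5]), array([38.8, 37.8]), 84.5) 0.071
c2 (array([384.3,  -5.4]), array([38.5, 38.3]), 80.6) 0.072
tape (array([726.3, 145.1]), array([101. ,  86.1]), 87.4) 0.054
```

Emit:
drive_tool(
  series=[
    [[-0.3865, -0.066, 0.11], 75.4, 0.085],
    [[-0.3865, -0.066, 0.11], 75.4, 0.085],
    [[-0.3865, -0.066, 0.11], 75.4, 0.085],
    [[-0.3865, -0.066, 0.11], 75.4, 0.085],
    [[-0.3865, -0.066, 0.11], 75.4, 0.085],
    [[-0.3865, -0.066, 0.11], 75.4, 0.085],
    [[-0.3865, -0.066, 0.11], 75.4, 0.085],
    [[-0.3865, -0.066, 0.11], 75.4, 0.085],
    [[-0.3865, -0.066, 0.11], 75.4, 0.085],
    [[-0.3865, -0.066, 0.11], 75.4, 0.085],
    [[-0.3865, -0.066, 0.11], 75.4, 0.085],
  ],
  newtons=100,
)

```text
time_s: 1.4
position: [0.4856, 0.384, 0.1214]
tool_rot: [[-0.029, 1.0, -0.0], [1.0, 0.029, 0.0], [0.0, -0.0, -1.0]]
ft_force: [0.0, 0.2, 1.0]
grip_width: 0.085
gripper_force: 0.0
```

```bash
python3 - <<'E'
from h import *
z=np.load("top0.npz"); d={k:z[k] for k in z}; d["R"]=cv2.Rodrigues(d["rvec"])[0]; d["t"]=d["tvec"].ravel(); d["K"]=d["camera_matrix"]; d["C"]=-d["R"].T@d["t"]
P=cloud(d); img=d["img"].astype(int); X,Y,Z=[P[...,i] for i in range(3)]
m=(abs(X-.486)<.03)&(abs(Y-.387)<.05)&(Z>.065)&(Z<.1)&(img.max(2)<60); p=P[m]
print(np.polyfit(p[:,1],p[:,0],1), p[:,1].min(),p[:,1].max())
m=(abs(X-.487)<.06)&(abs(Y-.283)<.05)&(img.min(2)>95); p=P[m]
for s in(0,1):
  e=[]
  for y in np.arange(.25,.325,.005):
    w=p[abs(p[:,1]-y)<.0025,0]; e.append((y,w.max() if s else w.min()))
  print(np.polyfit(*np.array(e).T,1))
print(env.observe()["position"],env.observe()["tool_rot"])
E
```

```text
[-0.04311685  0.50160436] 0.35155751713432654 0.4250706214879175
[-0.0038287  0.4482804]
[-0.15586978  0.56507767]
[0.4856441  0.38397951 0.12140539] [[-2.94378848e-02  9.99566545e-01 -3.64801060e-04]
 [ 9.99566609e-01  2.94379091e-02  6.14314064e-05]
 [ 7.21437591e-05 -3.62834548e-04 -9.99999932e-01]]
```

Emit:
drive_tool(
  series=[
    [[0, 0, 0.04], -0.8, 0.06],
    [[0, 0, 0.069], -0.8, 0.06],
    [[0, 0, 0.069], -0.8, 0.04],
    [[0, 0, 0.069], -0.8, 0.01],
    [[0, 0, 0.069], -0.8, 0.005],
    [[0, 0, 0.069], -0.8, 0.0],
    [[0, 0, 0.069], -0.8, 0.0],
    [[0, 0, 0.069], -0.8, 0.0],
    [[0, 0, 0.069], -0.8, 0.0],
  ],
  newtons=100,
)

```text
time_s: 2.3
position: [0.4869, 0.3845, 0.0546]
tool_rot: [[-0.04, 0.999, 0.003], [0.999, 0.04, 0.002], [0.002, 0.003, -1.0]]
ft_force: [-1.4, 1.8, 8.1]
grip_width: 0.0162
gripper_force: 97.6
```

Emit:
drive_tool(
  series=[
    [[0, 0, -0.035], 0, 0.0],
    [[0, 0, -0.07], 0, 0.0],
    [[-0.04, 0.003, -0.08], -0.2, 0.0],
    [[-0.085, 0.006, -0.08], -0.4, 0.0],
    [[-0.13, 0.01, -0.08], -0.4, 0.0],
    [[-0.175, 0.013, -0.08], -0.4, 0.0],
    [[-0.203, 0.014, -0.08], -0.4, 0.0],
    [[-0.203, 0.014, -0.08], -0.4, 0.0],
    [[-0.203, 0.014, -0.08], -0.4, 0.0],
  ],
)

```text
time_s: 3.2
position: [0.5085, 0.1812, 0.133]
tool_rot: [[-0.046, 0.999, 0.001], [0.999, 0.046, 0.001], [0.0, 0.001, -1.0]]
ft_force: [0.9, -0.5, -1.7]
grip_width: 0.0163
gripper_force: 97.6
```

```bash
python3 - <<'E'
from h import *
o=env.observe(); print(o["position"],o["tool_rot"][:,0],o["ft_force"])
d=grab("top"); s=grab("scene")
cv2.imwrite("pics/a.png",np.vstack([cv2.resize(d["img"][150:260,200:420],(800,400))[:300],cv2.resize(s["img"][100:290,230:430],(800,760))[:300*1]])[:,:,::-1]) if 0 else None
a=cv2.resize(d["img"][140:270,200:420],None,fx=2.2,fy=2.2); b=cv2.resize(s["img"][60:290,200:440],None,fx=2,fy=2)
w=np.zeros((600,800,3),np.uint8); w[:a.shape[0],:a.shape[1]]=a; w=np.zeros((460,a.shape[1]+b.shape[1],3),np.uint8); w[:a.shape[0],:a.shape[1]]=a; w[:b.shape[0],a.shape[1]:]=b
w=cv2.resize(w,None,fx=800/w.shape[1],fy=800/w.shape[1]); cv2.imwrite("pics/a.png",w[:,:,::-1])
P=cloud(d); img=d["img"].astype(int); X,Y,Z=[P[...,i] for i in range(3)]
m=(abs(X-.512)<.065)&(abs(Y-.08)<.06)&(img.min(2)>85)&(Z>.06)&(Z<.12); p=P[m]; print(m.sum(),rect(p),p.min(0),p.max(0))
A=np.c_[p[:,:2],np.ones(len(p))]; f=p[:,2]<np.percentile(p[:,2],70); print("plane",np.linalg.lstsq(A[f],p[f,2],rcond=None)[0])
E
```

```text
[0.50849799 0.18124075 0.13300225] [-4.58109062e-02  9.98950018e-01  4.71821059e-04] [ 0.88195007 -0.49292347 -1.70038598]
1178 (array([511.8,  81.4]), array([84.6, 95.4]), 2.4) [0.46902555 0.03270501 0.07718951] [0.55453429 0.12827084 0.11735898]
plane [-0.00310097  0.00743775  0.08402492]
```

View pics/a.png

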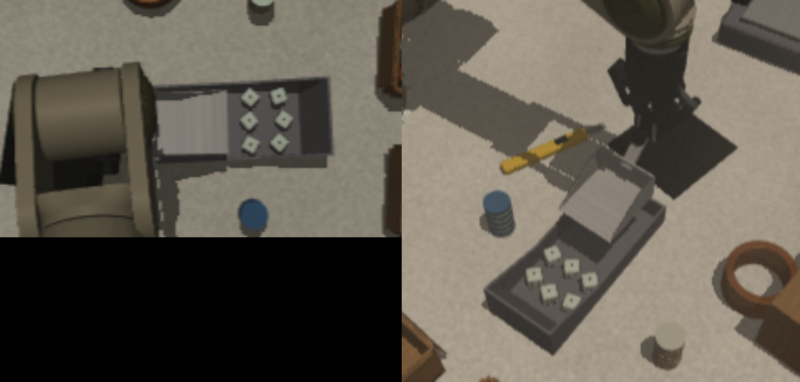

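The pan is held level and centred about 2 mm short of the tray's centreline. Six dice stand ahead of it, at about (250–285, 97–145) in the left half. I lower it and push forward.

Emit:
drive_tool(
  series=[
    [[0, 0.002, 0.035], 0, 0.0],
    [[0, 0.002, 0.06], 0, 0.0],
    [[0, 0.002, 0.074], 0, 0.0],
    [[0, 0.002, 0.078], 0, 0.0],
    [[-0.012, 0.002, 0.078], 0, 0.0],
    [[-0.024, 0.002, 0.078], 0, 0.0],
    [[-0.036, 0.002, 0.078], 0, 0.0],
    [[-0.048, 0.002, 0.078], 0, 0.0],
    [[-0.06, 0.002, 0.078], 0, 0.0],
    [[-0.072, 0.002, 0.078], 0, 0.0],
    [[-0.08, 0.002, 0.078], 0, 0.0],
    [[-0.088, 0.002, 0.078], 0, 0.0],
    [[-0.096, 0.002, 0.078], 0, 0.0],
    [[-0.102, 0.002, 0.078], 0, 0.0],
    [[-0.104, 0.002, 0.078], 0, 0.0],
  ],
)

```text
time_s: 4.8
position: [0.5162, 0.0786, 0.0557]
tool_rot: [[-0.048, 0.999, 0.003], [0.999, 0.048, 0.0], [0.0, 0.003, -1.0]]
ft_force: [0.1, 2.6, 7.9]
grip_width: 0.016
gripper_force: 98.9
```

```bash
python3 - <<'E'
from h import *
o=env.observe(); print(o["position"],o["ft_force"])
d=grab("top"); s=grab("scene")
a=cv2.resize(d["img"][170:240,260:395],(800,415)); b=cv2.resize(s["img"][150:285,230:380],None,fx=2,fy=2)
cv2.imwrite("pics/b.png",a[:,:,::-1])
E
```

```text
[0.51622647 0.07858265 0.05565185] [0.10893737 2.5844479  7.93886817]
```

View pics/b.png

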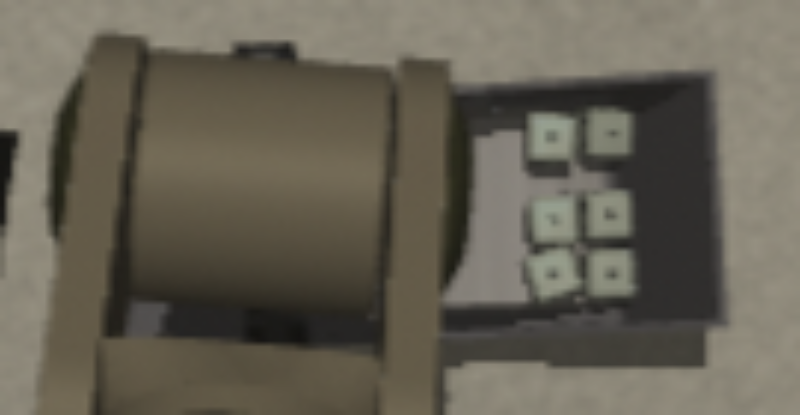

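All six dice are on the front of the pan against the slope; the upper two, at (550–610,135), sit near the side wall. I nudge forward, rise along the slope and check before leaving the tray.

Emit:
drive_tool(
  series=[
    [[-0.006, 0, 0.0], 0, 0.0],
    [[-0.008, 0, -0.003], 0, 0.0],
    [[-0.012, 0, -0.01], 0, 0.0],
    [[-0.016, 0, -0.018], 0, 0.0],
    [[-0.02, 0, -0.028], 0, 0.0],
    [[-0.02, 0, -0.04], 0, 0.0],
    [[-0.02, 0, -0.04], 0, 0.0],
  ],
)

```text
time_s: 5.6
position: [0.517, 0.0577, 0.0959]
tool_rot: [[-0.048, 0.999, 0.003], [0.999, 0.048, -0.001], [-0.001, 0.003, -1.0]]
ft_force: [1.1, 0.1, -3.4]
grip_width: 0.016
gripper_force: 97.7
```

```bash
python3 - <<'E'
from h import *
o=env.observe(); print(o["position"],o["ft_force"])
d=grab("top"); s=grab("scene")
a=cv2.resize(d["img"][170:240,280:395],(800,487)); cv2.imwrite("pics/c.png",a[:,:,::-1])
for n,d in(("top",d),("scene",s)):
    P=cloud(d); img=d["img"].astype(int); X,Y,Z=[P[...,i] for i in range(3)]
    m=(abs(X-.519)<.07)&(abs(Y+.04)<.08)&(img.min(2)>(125 if n=="top" else 140)); nn,l,st,ce=cv2.connectedComponentsWithStats(m.astype(np.uint8))
    for i in range(1,nn):
        if st[i,4]>12: print(n,st[i,4],ce[i].round(1),np.median(P[l==i],0).round(3))
E
```

```text
[0.51700397 0.05773999 0.09590664] [ 1.09732736  0.13552751 -3.35669424]
top 32 [360.5 191.4] [ 0.553 -0.061  0.069]
top 33 [360.4 205.6] [ 0.517 -0.06   0.069]
top 30 [369.5 204.7] [ 0.52  -0.083  0.069]
top 33 [360.2 214.8] [ 0.495 -0.059  0.068]
top 26 [369.6 215.2] [ 0.492 -0.082  0.068]
scene 33 [275.  222.1] [ 0.494 -0.062  0.07 ]
scene 34 [282.9 227.8] [ 0.517 -0.061  0.071]
scene 36 [267.2 229.7] [ 0.493 -0.086  0.07 ]
scene 148 [325.1 238.4] [0.582 0.007 0.003]
scene 38 [276.3 236.3] [ 0.519 -0.086  0.069]
scene 34 [295.9 237.2] [ 0.554 -0.06   0.071]
scene 154 [297.9 266.7] [ 0.582 -0.091  0.003]
scene 13 [270.8 261.8] [ 0.523 -0.119  0.004]
```

View pics/c.png

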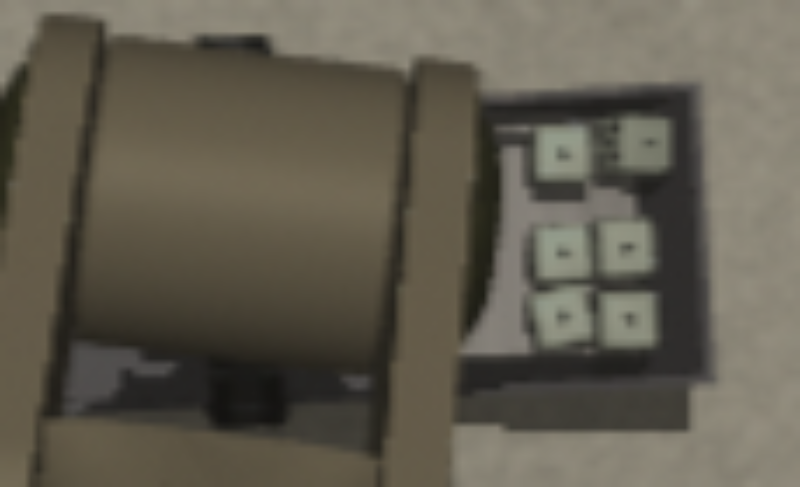

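```bash
python3 - <<'E'
from h import *
d=grab("top"); P=cloud(d); s=grab("scene")
for v in(188,190,192,194): print(v,[(round(float(P[v,u,1]),3),round(float(P[v,u,2]),3)) for u in range(364,380,2)])
print(P[191,372])
p=proj(s,P[191,372])[0].astype(int); b=s["img"][p[1]-35:p[1]+35,p[0]-50:p[0]+50]; cv2.imwrite("pics/d.png",cv2.resize(b,(800,560))[:,:,::-1]); print(p)
E
```

```text
188 [(-0.073, 0.044), (-0.076, 0.061), (-0.08, 0.067), (-0.085, 0.072), (-0.09, 0.069), (-0.096, 0.065), (-0.103, 0.052), (-0.107, 0.059)]
190 [(-0.07, 0.065), (-0.076, 0.061), (-0.08, 0.068), (-0.085, 0.069), (-0.09, 0.068), (-0.096, 0.066), (-0.103, 0.051), (-0.107, 0.06)]
192 [(-0.07, 0.063), (-0.076, 0.059), (-0.08, 0.068), (-0.085, 0.067), (-0.09, 0.07), (-0.096, 0.067), (-0.102, 0.057), (-0.107, 0.06)]
194 [(-0.07, 0.064), (-0.076, 0.058), (-0.08, 0.065), (-0.086, 0.065), (-0.09, 0.067), (-0.096, 0.062), (-0.102, 0.056), (-0.107, 0.059)]
[ 0.55385735 -0.09087563  0.06364314]
[287 248]
```

View pics/d.png

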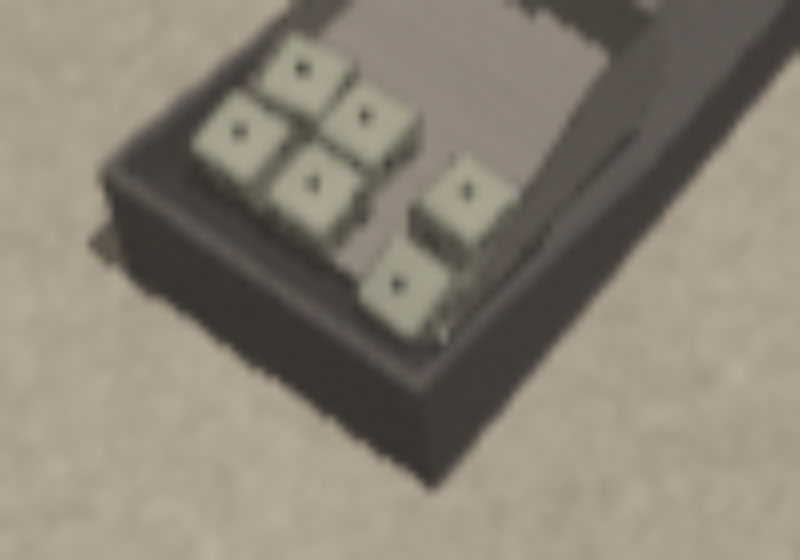

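All six dice ride on the pan; the outermost front die, at (400,285), sits close to the nose. I push it back with the slope, rise clear, then start forward briskly so the dice slide towards the back wall.

Emit:
drive_tool(
  series=[
    [[-0.005, 0, 0], 0, 0.0],
    [[-0.009, 0, 0], 0, 0.0],
    [[-0.009, 0, -0.004], 0, 0.0],
    [[-0.009, 0, -0.014], 0, 0.0],
    [[-0.009, 0, -0.026], 0, 0.0],
    [[-0.009, 0, -0.038], 0, 0.0],
    [[-0.009, 0, -0.044], 0, 0.0],
    [[-0.009, 0, -0.044], 0, 0.0],
    [[-0.054, 0, -0.044], 0, 0.0],
    [[-0.084, 0, -0.044], 0, 0.0],
    [[-0.104, 0, -0.044], 0, 0.0],
    [[-0.114, 0, -0.044], 0, 0.0],
    [[-0.114, 0, -0.044], 0, 0.0],
  ],
)

```text
time_s: 7.1
position: [0.5214, -0.057, 0.1379]
tool_rot: [[-0.045, 0.999, -0.001], [0.999, 0.045, 0.0], [0.0, -0.001, -1.0]]
ft_force: [-1.0, -0.0, -1.7]
grip_width: 0.0163
gripper_force: 97.5
```

```bash
python3 - <<'E'
from h import *
o=env.observe(); print(o["position"],o["tool_rot"][:,0],o["ft_force"])
T=grab("top"); S=grab("scene")
for n,d in(("top",T),("scene",S)):
    P=cloud(d); img=d["img"].astype(int); X,Y,Z=[P[...,i] for i in range(3)]
    for nm,(cx,cy) in dict(c=(.417,-.275)).items():
        m=(abs(X-cx)<.1)&(abs(Y-cy)<.1)&(Z>.068)&(Z<.082); q=P[m]; print(nm,rect(q),len(q))
        m=(abs(X-cx)<.1)&(abs(Y-cy)<.1)&(Z>-.01)&(Z<.015)&(img[...,0]-img[...,2]>25)
        m=blob(m,proj(d,[cx,cy,0.004])[0],30); q=P[m]; print(" floor",rect(q),len(q))
    m=(abs(X-.52)<.07)&(abs(Y+.14)<.12)&(img.min(2)>(125 if n=="top" else 140)); nn,l,st,ce=cv2.connectedComponentsWithStats(m.astype(np.uint8))
    for i in range(1,nn):
        if st[i,4]>12 and np.median(P[l==i],0)[2]>.05: print(n,st[i,4],ce[i].round(1),np.median(P[l==i],0).round(3))
a=cv2.resize(T["img"][150:290,320:480],(640,560)); cv2.imwrite("pics/e.png",a[:,:,::-1])
E
```

```text
[ 0.52136221 -0.05699477  0.13787838] [-4.53673398e-02  9.98970347e-01  2.22841954e-04] [-1.0240949  -0.00532229 -1.74957286]
c (array([ 416.6, -275.9]), array([139.1, 135.4]), 87.1) 660
 floor (array([ 414.9, -285.6]), array([104.7, 119.1]), 86.2) 1452
c (array([ 415.5, -277. ]), array([139. , 138.1]), 87.0) 1220
 floor (array([ 397. , -275.7]), array([120.4,  90.2]), 86.9) 2150
scene 50 [245.5 240.9] [ 0.497 -0.148  0.114]
scene 55 [253.9 247.2] [ 0.52  -0.147  0.114]
scene 53 [233.2 252.8] [ 0.496 -0.182  0.114]
scene 46 [267.1 257.5] [ 0.555 -0.147  0.113]
scene 57 [245.  258.3] [ 0.524 -0.175  0.114]
scene 65 [248.1 278.6] [ 0.557 -0.201  0.112]
```

View pics/e.png

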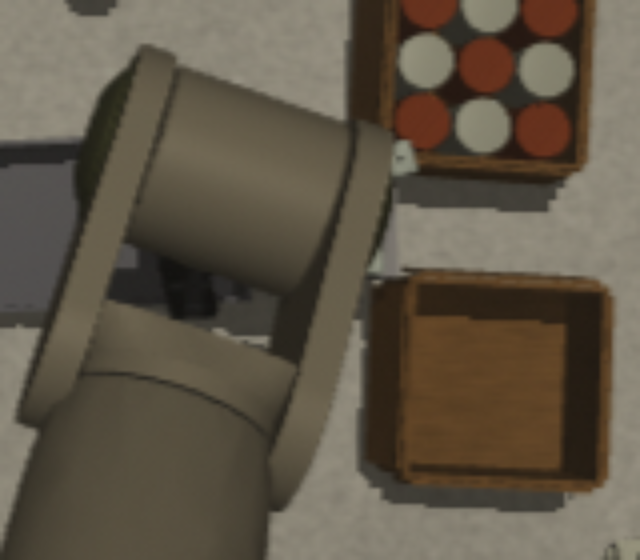

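Emit:
drive_tool(
  series=[
    [[0, -0.004, -0.001], 0.4, 0.0],
    [[-0.0005, -0.013, -0.002], 0.9, 0.0],
    [[-0.001, -0.027, -0.004], 1.6, 0.0],
    [[-0.0015, -0.043, -0.004], 2.4, 0.0],
    [[-0.002, -0.06, -0.004], 3.2, 0.0],
    [[-0.0025, -0.075, -0.004], 4.0, 0.0],
    [[-0.003, -0.086, -0.004], 4.7, 0.0],
    [[-0.003, -0.092, -0.004], 5.2, 0.0],
    [[-0.003, -0.095, -0.004], 5.4, 0.0],
    [[-0.003, -0.095, -0.004], 5.4, 0.0],
  ],
)

```text
time_s: 8.2
position: [0.4267, -0.0637, 0.1424]
tool_rot: [[0.047, 0.999, 0.0], [0.999, -0.047, -0.0], [-0.0, 0.0, -1.0]]
ft_force: [-0.3, -0.4, -2.2]
grip_width: 0.0163
gripper_force: 97.6
```

```bash
python3 - <<'E'
from h import *
o=env.observe(); print(o["position"],o["tool_rot"][:,0],o["ft_force"])
S=grab("scene")
for n,d in(("scene",S),):
    P=cloud(d); img=d["img"].astype(int); X,Y,Z=[P[...,i] for i in range(3)]
    m=(abs(X-.42)<.09)&(abs(Y+.14)<.12)&(img.min(2)>(125 if n=="top" else 140)); nn,l,st,ce=cv2.connectedComponentsWithStats(m.astype(np.uint8))
    for i in range(1,nn):
        if st[i,4]>12 and np.median(P[l==i],0)[2]>.05: print(n,st[i,4],ce[i].round(1),np.median(P[l==i],0).round(3))
E
```

```text
[ 0.42672861 -0.0636813   0.14243116] [ 4.73752769e-02  9.98877157e-01 -9.31122522e-05] [-0.28671159 -0.38746944 -2.20418158]
scene 26 [208.5 214.3] [ 0.395 -0.154  0.119]
scene 24 [215.6 220.8] [ 0.419 -0.155  0.119]
scene 32 [194.9 224.7] [ 0.391 -0.188  0.119]
scene 33 [204.9 230.4] [ 0.418 -0.184  0.118]
scene 38 [205.2 249.3] [ 0.449 -0.211  0.117]
```

Emit:
drive_tool(
  series=[
    [[-0.045, 0, 0], 0, 0.0],
    [[-0.078, 0, 0], 0, 0.0],
    [[-0.098, 0, 0], 0, 0.0],
    [[-0.108, 0, 0], 0, 0.0],
    [[-0.113, 0, 0], 0, 0.0],
    [[-0.113, 0, 0], 0, 0.0],
  ],
)

```text
time_s: 8.85
position: [0.4215, -0.1764, 0.1422]
tool_rot: [[0.047, 0.999, -0.0], [0.999, -0.047, 0.0], [0.0, -0.0, -1.0]]
ft_force: [0.8, 1.3, -2.3]
grip_width: 0.0163
gripper_force: 97.5
```

```bash
python3 - <<'E'
from h import *
o=env.observe(); print(o["position"],o["tool_rot"][:,0],o["ft_force"])
S=grab("scene"); T=grab("top")
cv2.imwrite("pics/f.png",np.hstack([cv2.resize(S["img"][200:330,110:260],(460,400)),cv2.resize(T["img"][190:290,390:490],(340,400))])[:,:,::-1])
E
```

```text
[ 0.4214843  -0.1763723   0.14221949] [4.72893560e-02 9.98881194e-01 2.78631359e-04] [ 0.7663193   1.27522136 -2.25174778]
```

View pics/f.png

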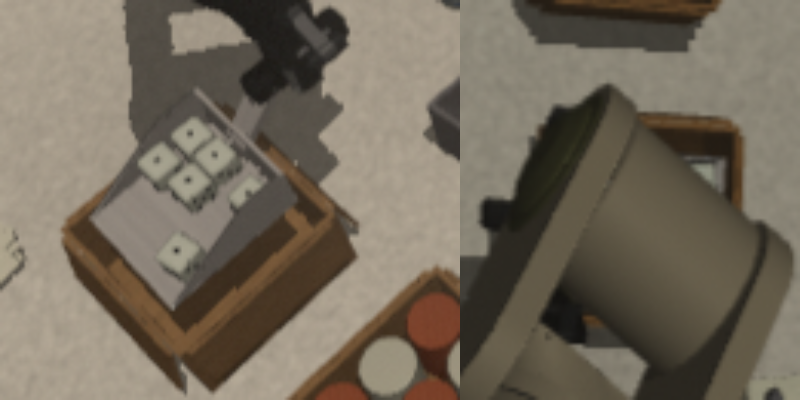

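All six dice sit inside the pan above the empty carton, five at the back and one at (180,258) near the nose. I lower the pan inside and touch the far wall with the nose.

Emit:
drive_tool(
  series=[
    [[0, 0, 0.01], 0, 0.0],
    [[0, 0, 0.025], 0, 0.0],
    [[0, 0, 0.038], 0, 0.0],
    [[0, 0, 0.045], 0, 0.0],
    [[-0.004, 0, 0.045], 0, 0.0],
    [[-0.008, 0, 0.045], 0, 0.0],
    [[-0.012, 0, 0.045], 0, 0.0],
    [[-0.014, 0, 0.045], 0, 0.0],
  ],
  newtons=40,
)

```text
time_s: 9.75
position: [0.4205, -0.1897, 0.0975]
tool_rot: [[0.048, 0.999, -0.0], [0.999, -0.048, 0.003], [0.003, -0.0, -1.0]]
ft_force: [1.1, 11.2, 0.9]
grip_width: 0.0164
gripper_force: 97.6
```

Emit:
drive_tool(
  series=[
    [[-0.004, 0, -0.007], 0, 0.0],
    [[-0.009, 0, -0.015], 0, 0.0],
    [[-0.014, 0, -0.022], 0, 0.0],
    [[-0.019, 0, -0.03], 0, 0.0],
    [[-0.025, 0, -0.037], 0, 0.0],
    [[-0.03, 0, -0.043], 0, 0.0],
    [[-0.03, 0, -0.043], 0, 0.0],
  ],
  newtons=40,
)

```text
time_s: 10.45
position: [0.4192, -0.2206, 0.1409]
tool_rot: [[0.048, 0.999, 0.0], [0.999, -0.048, 0.001], [0.001, 0.0, -1.0]]
ft_force: [-0.0, 5.4, -1.5]
grip_width: 0.0161
gripper_force: 95.7
```

```bash
python3 - <<'E'
from h import *
o=env.observe(); print(o["position"],o["ft_force"],o["wrist_torque"],o["gripper_force"])
S=grab("scene")
cv2.imwrite("pics/g.png",cv2.resize(S["img"][180:330,100:270],(640,565))[:,:,::-1])
E
```

```text
[ 0.4191773  -0.22056879  0.14092937] [-0.04182132  5.44869543 -1.52677626] [ 1.38592464  0.08284556 -0.21491247] 95.66606833891456
```

View pics/g.png

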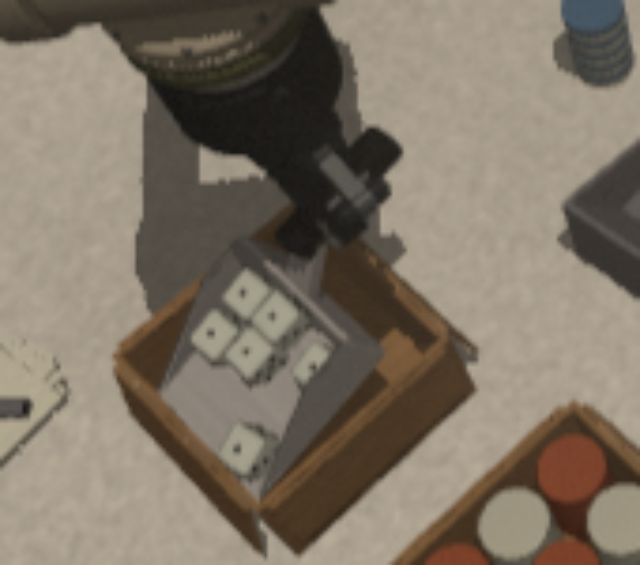

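The scoop is pitching nose-down about the far wall and the dice have not slid yet. I continue the arc.

Emit:
drive_tool(
  series=[
    [[-0.006, 0, -0.006], 0, 0.0],
    [[-0.012, 0, -0.012], 0, 0.0],
    [[-0.018, 0, -0.017], 0, 0.0],
    [[-0.024, 0, -0.022], 0, 0.0],
    [[-0.028, 0, -0.025], 0, 0.0],
    [[-0.028, 0, -0.025], 0, 0.0],
    [[-0.028, 0, -0.025], 0, 0.0],
  ],
)

```text
time_s: 11.2
position: [0.418, -0.2487, 0.1654]
tool_rot: [[0.047, 0.999, 0.0], [0.999, -0.047, -0.001], [-0.001, 0.0, -1.0]]
ft_force: [-0.5, 2.3, -1.1]
grip_width: 0.016
gripper_force: 94.0
```

```bash
python3 - <<'E'
from h import *
o=env.observe(); print(o["position"],o["ft_force"],o["gripper_force"])
d=grab("scene"); P=cloud(d); img=d["img"].astype(int); X,Y,Z=[P[...,i] for i in range(3)]
m=(abs(X-.42)<.09)&(abs(Y+.28)<.09)&(img.min(2)>135); nn,l,st,ce=cv2.connectedComponentsWithStats(m.astype(np.uint8))
for i in range(1,nn):
    if st[i,4]>8: print(st[i,4],ce[i].round(1),np.median(P[l==i],0).round(3))
m=(abs(X-.42)<.045)&(abs(Y+.28)<.05)&(img.min(2)>85)&(img.max(2)-img.min(2)<20)&(img.max(2)<135); p=P[m]; 
r=cv2.fitLine(p[:,1:].astype(np.float32),cv2.DIST_HUBER,0,.01,.01).ravel(); print(len(p),r,np.degrees(np.arctan2(r[1],r[0])))
E
```

```text
[ 0.41801751 -0.24874716  0.16542418] [-0.50749868  2.30273744 -1.13478149] 94.01630759239197
1827 [191.7 308.6] [ 0.487 -0.318  0.003]
19 [151.6 268.3] [ 0.388 -0.303  0.1  ]
40 [157.6 276.5] [ 0.411 -0.306  0.099]
25 [145.8 278.2] [ 0.39  -0.323  0.089]
29 [152.6 285.8] [ 0.412 -0.324  0.088]
25 [169.4 288.7] [ 0.447 -0.308  0.099]
38 [163.2 297.9] [ 0.448 -0.327  0.088]
369 [ 0.4699737   0.8826804  -0.292123    0.09715439] 61.967407
```

The dice have slid to the nose against the far wall at a pitch of about 30°. I lower slightly, then withdraw back and up so they drop.

Emit:
drive_tool(
  series=[
    [[0.003, 0, 0.008], 0, 0.0],
    [[0.004, 0, 0.018], 0, 0.0],
    [[0.02, 0, 0.018], 0, 0.0],
    [[0.04, 0, 0.01], 0, 0.0],
    [[0.06, 0, -0.005], 0, 0.0],
    [[0.075, 0, -0.015], 0, 0.0],
    [[0.075, 0, -0.02], 0, 0.0],
    [[0.075, 0, -0.02], 0, 0.0],
  ],
)

```text
time_s: 12.05
position: [0.4219, -0.1735, 0.186]
tool_rot: [[0.046, 0.999, 0.001], [0.999, -0.046, -0.002], [-0.001, 0.001, -1.0]]
ft_force: [-0.3, -0.7, -1.4]
grip_width: 0.0164
gripper_force: 94.1
```

```bash
python3 - <<'E'
from h import *
o=env.observe(); print(o["position"],o["ft_force"],o["gripper_force"])
d=grab("scene",None)
cv2.imwrite("pics/h.png",cv2.resize(d["img"][180:330,100:270],(640,565))[:,:,::-1])
P=cloud(d); img=d["img"].astype(int); X,Y,Z=[P[...,i] for i in range(3)]
m=(abs(X-.42)<.065)&(abs(Y+.28)<.1)&(img.min(2)>125); nn,l,st,ce=cv2.connectedComponentsWithStats(m.astype(np.uint8))
for i in range(1,nn):
    if st[i,4]>8: print(st[i,4],ce[i].round(1),np.median(P[l==i],0).round(3))
E
```

```text
[ 0.42189683 -0.17353564  0.18596417] [-0.2869401  -0.73351228 -1.42474721] 94.11864638328552
212 [228.4 270.4] [ 0.468 -0.191  0.003]
63 [158.5 285.5] [ 0.386 -0.314  0.029]
64 [173.9 284.2] [ 0.409 -0.292  0.029]
72 [165.6 292.1] [ 0.41  -0.315  0.029]
891 [160.1 319.1] [ 0.438 -0.365  0.003]
54 [174.8 302.5] [ 0.442 -0.317  0.028]
```

View pics/h.png

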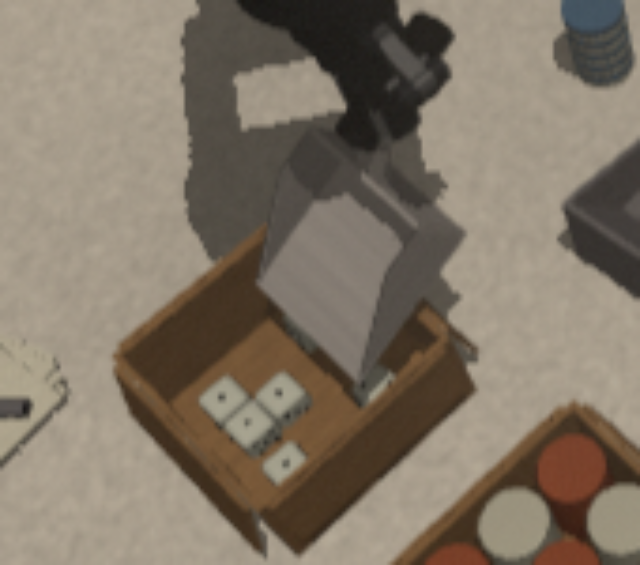

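All six dice have left the scoop: four lie clear on the carton floor at (222–285, 390–465), two more show beside the pan at (300,330) and (375,385). I carry the scoop back above the mat.

Emit:
drive_tool(
  series=[
    [[0, 0, -0.045], 0, 0.0],
    [[0.005, 0, -0.07], 0, 0.0],
    [[0.045, 0.004, -0.08], -0.5, 0.0],
    [[0.09, 0.008, -0.08], -1, 0.0],
    [[0.135, 0.012, -0.08], -1.5, 0.0],
    [[0.18, 0.016, -0.08], -2, 0.0],
    [[0.225, 0.02, -0.08], -2.5, 0.0],
    [[0.27, 0.024, -0.08], -3, 0.0],
    [[0.315, 0.028, -0.07], -3.5, 0.0],
    [[0.36, 0.032, -0.05], -4, 0.0],
    [[0.405, 0.036, -0.03], -4.5, 0.0],
    [[0.45, 0.04, -0.01], -5, 0.0],
    [[0.48, 0.042, 0.015], -5, 0.0],
    [[0.498, 0.042, 0.026], -5, 0.0],
    [[0.498, 0.042, 0.026], -5, 0.0],
    [[0.498, 0.042, 0.026], -5, 0.0],
  ],
)

```text
time_s: 13.7
position: [0.4875, 0.3211, 0.1597]
tool_rot: [[-0.039, 0.999, 0.0], [0.999, 0.039, -0.0], [-0.0, 0.0, -1.0]]
ft_force: [0.4, -0.3, -0.5]
grip_width: 0.0162
gripper_force: 94.0
```

```bash
python3 - <<'E'
from h import *
o=env.observe(); print(o["position"],o["tool_rot"][:,0],o["ft_force"])
for n in("scene","top"):
    d=grab(n); P=cloud(d); img=d["img"].astype(int); X,Y,Z=[P[...,i] for i in range(3)]
    m=(abs(X-.488)<.055)&(Y>.18)&(Y<.33)&(img.min(2)>85)&(img.max(2)-img.min(2)<25)&(Z>.02)&(Z<.15)
    p=P[m]; print(n,len(p),p.min(0).round(3),p.max(0).round(3))
    p=p[abs(p[:,0]-.488)<.03]; print(np.polyfit(p[:,1],p[:,2],1), p[np.argmin(p[:,1])].round(3))
    m=(abs(X-.417)<.062)&(abs(Y+.276)<.062)&(img.min(2)>100)&(Z<.06)
    nn,l,st,ce=cv2.connectedComponentsWithStats(m.astype(np.uint8))
    for i in range(1,nn):
        if st[i,4]>8: print("  ",st[i,4],ce[i].round(1),np.median(P[l==i],0).round(3))
E
```

```text
[0.48748282 0.32105342 0.15967829] [-3.94544948e-02  9.99221267e-01 -4.49140501e-04] [ 0.38293929 -0.25564778 -0.45280065]
scene 874 [0.443 0.229 0.047] [0.534 0.316 0.148]
[ 0.74124059 -0.12422833] [0.506 0.231 0.054]
   72 [180.4 264.9] [ 0.386 -0.254  0.029]
   260 [166.1 287.3] [ 0.404 -0.309  0.029]
   52 [197.8 282. ] [ 0.446 -0.256  0.029]
   60 [174.7 302.2] [ 0.441 -0.317  0.029]
   11 [185.9 321.4] [ 0.478 -0.327  0.002]
top 752 [0.449 0.232 0.041] [0.533 0.299 0.133]
[ 0.58296475 -0.08725424] [0.464 0.232 0.052]
   41 [432.8 231.9] [ 0.448 -0.258  0.026]
   47 [454.9 233.4] [ 0.446 -0.316  0.026]
   99 [450.  246.8] [ 0.409 -0.304  0.026]
   36 [431.7 256. ] [ 0.385 -0.254  0.026]
   49 [454.  255.5] [ 0.388 -0.313  0.026]
```

All six dice are in the carton. I touch the nose on the mat and level the scoop with the reverse arc.

Emit:
drive_tool(
  series=[
    [[0, 0, 0.02], 0, 0.0],
    [[0, 0, 0.036], 0, 0.0],
    [[0, 0, 0.043], 0, 0.0],
    [[0.007, 0, 0.049], 0, 0.0],
    [[0.013, 0, 0.055], 0, 0.0],
    [[0.02, 0, 0.061], 0, 0.0],
    [[0.026, 0, 0.067], 0, 0.0],
    [[0.032, 0, 0.073], 0, 0.0],
    [[0.037, 0, 0.08], 0, 0.0],
    [[0.042, 0, 0.087], 0, 0.0],
    [[0.046, 0, 0.094], 0, 0.0],
    [[0.05, 0, 0.1], 0, 0.0],
    [[0.054, 0, 0.106], 0, 0.0],
    [[0.054, 0, 0.107], 0, 0.0],
    [[0.054, 0, 0.107], 0, 0.0],
  ],
)

```text
time_s: 15.3
position: [0.486, 0.3766, 0.0545]
tool_rot: [[-0.04, 0.999, 0.004], [0.999, 0.04, 0.002], [0.002, 0.004, -1.0]]
ft_force: [-0.7, 2.0, 12.3]
grip_width: 0.016
gripper_force: 96.3
```

```bash
python3 - <<'E'
from h import *
o=env.observe(); print(o["position"],o["ft_force"],o["wrist_torque"])
for n in("scene","top"):
    d=grab(n); P=cloud(d); img=d["img"].astype(int); X,Y,Z=[P[...,i] for i in range(3)]
    m=(abs(X-.488)<.03)&(Y>.18)&(Y<.335)&(img.min(2)>85)&(img.max(2)-img.min(2)<25)&(Z>-.01)&(Z<.03)
    p=P[m]; print(n,len(p),p.min(0).round(3),p.max(0).round(3),np.polyfit(p[:,1],p[:,2],1))
E
```

```text
[0.48600296 0.37662255 0.05450134] [-0.73528969  2.00937339 12.2884859 ] [-0.35336792  0.2355022  -0.05432884]
scene 650 [0.458 0.192 0.   ] [0.518 0.326 0.016] [0.00935128 0.00841889]
top 1030 [ 0.458  0.18  -0.007] [0.517 0.327 0.014] [ 0.05179618 -0.00744862]
```

The scoop lies flat and its pan is centred within about 5 mm. I release it and back off upward.

Emit:
drive_tool(
  series=[
    [[0, 0, 0], 0, 0.03],
    [[0, 0, 0], 0, 0.06],
    [[0, 0, 0], 0, 0.07],
    [[0, 0, 0], 0, 0.07],
    [[0, 0, 0], 0, 0.07],
    [[0, 0, -0.02], 0, 0.07],
    [[0, 0, -0.06], 0, 0.07],
    [[0, 0, -0.1], 0, 0.07],
    [[0.04, 0, -0.14], 0, 0.07],
    [[0.08, 0, -0.15], 0, 0.07],
    [[0.08, 0, -0.15], 0, 0.07],
    [[0.08, 0, -0.15], 0, 0.07],
  ],
)

```text
time_s: 16.6
position: [0.4812, 0.4562, 0.2018]
tool_rot: [[-0.041, 0.999, -0.0], [0.999, 0.041, -0.001], [-0.001, -0.0, -1.0]]
ft_force: [-0.1, 0.3, -0.0]
grip_width: 0.0697
gripper_force: 0.0
```

```bash
python3 - <<'E'
from h import *
o=env.observe(); print(o["time_s"],o["position"],o["ft_force"],o["grip_width"])
d=grab("top","pics/end.png")
P=cloud(d); img=d["img"].astype(int); X,Y,Z=[P[...,i] for i in range(3)]
m=(abs(X-.488)<.055)&(Y>.215)&(Y<.335)&(img.min(2)>95)&(Z<.03); p=P[m]; print(rect(p),np.polyfit(p[:,1],p[:,2],1))
m=(abs(X-.417)<.062)&(abs(Y+.276)<.062)&(img.min(2)>100)&(Z<.06); nn,l,st,ce=cv2.connectedComponentsWithStats(m.astype(np.uint8)); print([(int(st[i,4]),np.median(P[l==i],0).round(3)) for i in range(1,nn)])
E
```

```text
16.6 [0.48122529 0.45623763 0.20176904] [-0.05744594  0.34607648 -0.02438631] 0.06974299889209021
(array([490.7, 277.8]), array([85.5, 95.8]), 2.6) [0.00874647 0.00372134]
[(41, array([ 0.448, -0.257,  0.026])), (47, array([ 0.446, -0.315,  0.026])), (98, array([ 0.409, -0.304,  0.026])), (35, array([ 0.385, -0.253,  0.025])), (48, array([ 0.386, -0.313,  0.025]))]
```

View pics/end.png

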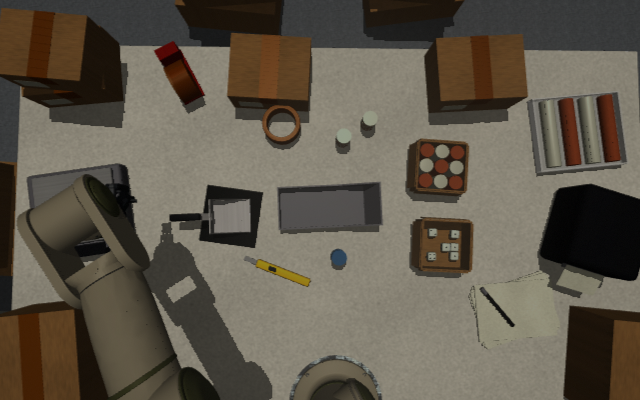

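The scoop lies on the mat at (230,217), all six dice are in the carton around (430–457, 233–257), the tray is empty and the bystanders have not moved. I hand in.

```bash
python3 -c "
from rig import env
print(env.close_job())"
```

```text
the job is handed in; nothing more can be done
None
```

I handed the job in at about 17 s: all six dice are in the empty carton, the scoop is flat and released about 4 mm off the mat's middle, and the chip rolls and tape are unmoved; the hand-in returned no verdict, and I viewed 11 pictures where 10 were allowed.

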